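# Clear the pastry bin's lid and hold it open for restocking

## Robot

A 6-joint arm with a two-finger parallel gripper is mounted at the origin on the work surface. World frame = base frame: x ahead of the robot, y to its left, z up, the work surface at z = 0. Lengths are in mm, angles in rad, forces in N, time in s.
With the tool pointing down it reaches from about 325 to 775 mm from the base axis. Payload 9.3 kg.
Tool frame: the origin (TCP) lies at the very end of the fingers, on their centre line; the grasp point (between the pads) lies bot.grip_point_offset behind it (bot.grip_point_offset is the distance from the TCP to the grasp point, in mm); z points along the fingers, y is the line along which they close (so a half turn about z gives the same grasp; the last joint's range is limited). The gripper opens to 85 mm and grips with 20 to 120 N. Pads are 22 mm wide; open, the fingers measure 114 mm over their backs; the gripper's body (76 mm by 85 mm) begins 54 mm behind the grasp point. The pads swing forward as they close: fully open they stand 13 mm farther back than shut.
Start: joints at [0.973, 0.259, 0.021, 1.334, 0, 1.418], TCP at [236.653, 496.48, 231.279] pointing down, gripper open.
Joint ranges: [-3.04, 3.04], [-0.91, 1.82], [-1.04, 1.36], [-1.92, 1.95], [-1.52, 1.45], [-3.14, 3.14]. Speed limits (rad/s): [2.22, 2.22, 2.79, 3.14, 3.14, 3.14].

## Interface

Orientations are given as a unit quaternion [w, x, y, z].
In Python, from station import bot gives the robot as it stands. Calls block until the motion is done:
- bot.goto(position, orientation): joint-space move of the TCP to a pose.
- bot.move_l(position, rot=None, v=150, until_force=None): straight line of the TCP; rot=None keeps the orientation; v is the mean speed in mm/s. With until_force (N) it stops when the force on the tool has changed by that much, and returns True; else False.
- bot.goto_joints(angles): joint-space move.
- bot.ungrasp() and bot.gripper_close(newtons=None): open the fingers fully, or close them until they stop; newtons is the grip in N (None keeps the last).
- bot.dwell(seconds).
- bot.solve_ik(position, orientation): joint angles nearest the present ones, or None.
- bot.read_state(): the state.
- bot.capture(name): name is "side" or "top"; returns the picture (384x512x3 uint8, red, green, blue); there is no depth.
- bot.get_calibration(name): a dict with "intrinsics" (3x3 intrinsics, pixels), "rvec" (rotation vector, rad) and "tvec" (3), from world to camera coordinates, as OpenCV has them. Camera axes: x right, y down, z forward; pixel columns grow to the right and rows downward; lengths in mm; the calibration is good to about 2 mm. A picture is of the moment at which its call begins. get_calibration takes no time and is no camera call.
A pose or a line that the arm cannot do raises bot.PlanningError and nothing moves.
- bot.finish_job(): hands the job in; it is judged then, once.
The state is a dict: "clock": time; "joint_pos": joint angles; "joint_vel": joint speeds; "joint_torque": joint torques, N m; "tool_pos": TCP position; "tool_rot": TCP orientation; "ft_force": force on the tool from outside, world axes, zero at the start; "wrist_torque": the same for the moment, N m; "opening": finger opening in mm; "finger_force": force on a finger pad.
Only numpy, scipy, OpenCV 4.12 (cv2) and the standard library are available. Lean on these libraries where they do the work, as an engineer would, in place of code of your own. Each camera call takes 0.05 s, during which the arm holds its last target. There are 200 camera calls.

## Task

Two stale bread ends have been left on top of the shut lid of the metal pastry bin: put both into the deep scraps tub, leaving the other things on the counter where they are. Only then lift the lid and hold it open at 45 degrees from shut, so that a colleague across the counter can restock the bin. The lid falls shut when let go, so finish while you are still holding it steady at that angle.

Things in the scene. Friction and masses are not known exactly. Their poses are not given: they have to be found in the camera images.
- case: The pastry bin: a fixed open-topped aluminium box, 240 (x) x 260 (y) x 110 mm high, walls 6 mm, with a flat steel lid. Origin: centre of its underside on the counter; x points away from the robot (turned by up to 0.2 rad), z up. The hinge runs along y at its top edge nearest the robot (x = -120 mm, z = 110 mm); the lid's far edge rises, so the opened lid's top faces the robot.
- lid (a joint): Opening angle of the lid in rad: 0 shut (its start), 0.785 = 45 degrees, stop at 1.4. The lid is a steel plate of 240 x 260 x 6 mm and about 0.45 kg; it swings freely and its weight shuts it from every angle (about 3 N upwards at the handle lifts it). Its top is flat and lies 117 mm above the counter when shut.
- lid_handle (a point): Middle of the lid's handle: a dark round bar, 12 mm in diameter and 120 mm long, parallel to the hinge (bin's y), on two posts 54 mm either side of its middle. Its axis is 40 mm above the lid's top face, 30 mm in from the lid's far edge, 210 mm along the lid from the hinge. The frame turns with the lid: x along the lid away from the hinge, z out of its top.
- lid_hinge (a point): Middle of the hinge axis, at the lid's underside at the edge nearest the robot, 110 mm above the counter. Its y axis lies along the hinge; the frame turns with the lid.
- round_end: Stale end of a stick loaf lying on the shut lid, left or right: a crust-brown round stub with a domed top, 46 mm in diameter, 42 mm high (straight sides for the lower 27 mm), about 30 g. Origin at its centre, z up.
- square_end: Stale end of a tin loaf lying on the shut lid beside the other: a crust-brown block, 38 (x) x 56 (y) x 32 mm high, about 40 g. Origin at its centre, z up; turned up to 0.4 rad from the bin.
- tub: Scraps tub: a deep open-topped steel pan fixed on the counter to the left or right of the bin, empty, 180 (x) x 160 (y) x 100 mm high, walls and floor 4 mm. Origin: centre of its underside.
- tray: Shallow aluminium tray of fresh rolls, fixed on the other side of the bin from the tub, 200 (x) x 170 (y) x 22 mm. Origin: centre of its underside. Not the scraps tub.
- roll_a: Fresh round roll on the tray, 62 mm across, 38 mm high; origin: centre of its underside. Leave it.
- roll_b: The second fresh roll on the tray, the same; leave it.
- mug: White mug, 80 mm across, 90 mm high, beyond the bin to the left; origin: centre of its underside. Leave it.
- jar: Amber jam jar, 68 mm across, 95 mm high, beyond the bin to the right; origin: centre of its underside. Leave it.
- cup: Brown takeaway cup, 76 mm across, 100 mm high, near the robot on the right; origin: centre of its underside. Leave it.

How it is judged (in metres and radians):
On the way:
1. both bread ends lie in the scraps tub while the lid is still shut (x of round_end in the frame of tub between -0.088 and 0.088 m and y of round_end in the frame of tub between -0.078 and 0.078 m and z of round_end in the frame of tub between 0 and 0.09 m and x of square_end in the frame of tub between -0.088 and 0.088 m and y of square_end in the frame of tub between -0.078 and 0.078 m and z of square_end in the frame of tub between 0 and 0.09 m and value of joint lid below 0.15 rad), for 0.2 s.
At the end, for the whole second after the job is handed in: The lid stands 45 degrees open (within 8 degrees: 0.645 to 0.925 rad), still (under 0.1 rad/s), held there by the robot (over 0.5 N between robot and lid), and both bread ends rest inside the scraps tub below its rim (x of round_end in the frame of tub between -0.088 and 0.088 m and y of round_end in the frame of tub between -0.078 and 0.078 m and z of round_end in the frame of tub between 0 and 0.09 m and x of square_end in the frame of tub between -0.088 and 0.088 m and y of square_end in the frame of tub between -0.078 and 0.078 m and z of square_end in the frame of tub between 0 and 0.09 m and linear speed of each of round_end, square_end below 0.05 m/s and value of joint lid between 0.645 and 0.925 rad and velocity of joint lid between -0.1 and 0.1 rad/s and contact force between any of the fingers, the arm and case above 0.5 N); the arm keeps its last pose, push and grip.
It fails at once if the lid is opened before both bread ends are in the tub (value of joint lid above 0.15 rad and not (x of round_end in the frame of tub between -0.088 and 0.088 m and y of round_end in the frame of tub between -0.078 and 0.078 m and z of round_end in the frame of tub between 0 and 0.09 m and x of square_end in the frame of tub between -0.088 and 0.088 m and y of square_end in the frame of tub between -0.078 and 0.078 m and z of square_end in the frame of tub between 0 and 0.09 m)).
It fails at once if one of the other things on the counter is moved by more than 30 mm (distance of any of roll_a, roll_b, mug, jar, cup from where it was at the start of the episode above 0.03 m).
It also fails if it takes over 61 s, if anything falls off the work surface, if the arm or the gripper's body presses on something with over 40 N, if the wrist force passes 120 N, or if a joint passes its speed limit or range.

## Working session

There is one attempt and no reset: what is moved stays moved. The work goes in short steps, each a Python script; the robot and the scene stay as the last script left them, time stands still between calls to the robot, and variables do not carry over. Pictures are saved under pics/ and viewed, at most 10 in all, crops included, and the job is handed in when it is done.

```bash
mkdir -p pics; ls
python3 - <<'E'
from station import bot
import cv2
for n in("top","side"):
    cv2.imwrite(f"pics/{n}0.png",bot.capture(n)[:,:,::-1]); print(bot.get_calibration(n))
print(bot.grip_point_offset,bot.read_state())
E
```

```text
pics
{'intrinsics': array([[358.72475987,   0.        , 250.91042922],
       [  0.        , 358.72475987, 196.34096132],
       [  0.        ,   0.        ,   1.        ]]), 'rvec': array([ 2.15366729, -2.12413861,  0.20743614]), 'tvec': array([ -28.94148772,  507.55770648, 1218.51330279])}
{'intrinsics': array([[399.9762932 ,   0.        , 249.44958015],
       [  0.        , 399.9762932 , 189.5536146 ],
       [  0.        ,   0.        ,   1.        ]]), 'rvec': array([ 2.33815143, -0.61451153,  0.26467496]), 'tvec': array([-438.63128165,  246.9661892 ,  944.37010696])}
18.700000000000003 {'clock': 0.1, 'joint_pos': array([9.73424812e-01, 2.59155841e-01, 2.08682960e-02, 1.33372072e+00,
       1.28688790e-05, 1.41820250e+00]), 'joint_vel': array([ 0.00116308,  0.00034475,  0.00268259, -0.0001594 ,  0.00124715,
       -0.000176  ]), 'joint_torque': array([ 7.38478760e-03, -5.56693125e+01,  3.45071340e+01,  1.16131076e-02,
       -2.24647906e-06,  2.78056012e-05]), 'tool_pos': array([236.50093928, 496.28638475, 230.727854  ]), 'tool_rot': array([-2.27928290e-04,  2.20560229e-01,  9.75373169e-01, -5.61508327e-04]), 'ft_force': array([ 0.39223597, -0.55018638,  0.31695988]), 'wrist_torque': array([ 0.04280117,  0.02584809, -0.02734915]), 'finger_force': 0.0, 'opening': 85.27469772079527}
```

View pics/top0.png

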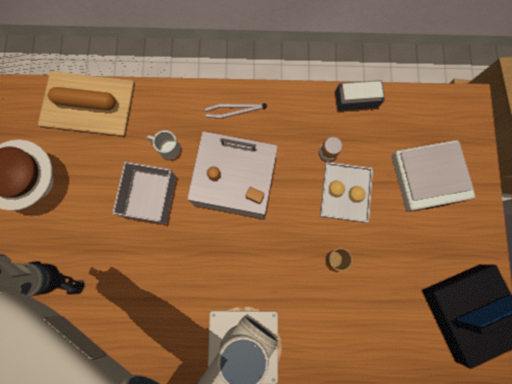

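View pics/side0.png

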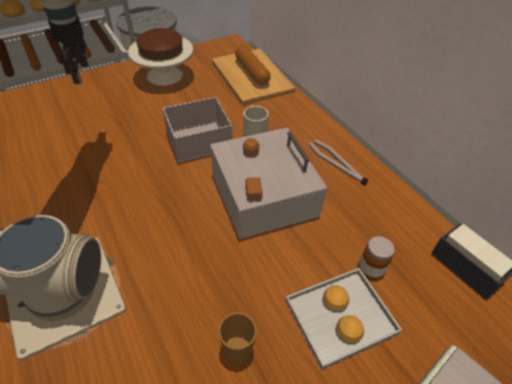

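The top view shows the tub at about (145,193), the bin at (233,174), the round end at (213,173), the square end at (256,195) and the handle at (238,144). The side view shows the round end at (251,147), the square end at (254,188) and the handle at (298,152). Next I'll segment these and triangulate.

```bash
cat > h.py <<'E'
import numpy as np, cv2
from station import bot
from scipy.spatial.transform import Rotation as R
def cam(n):
    c=bot.get_calibration(n); return c["intrinsics"],cv2.Rodrigues(c["rvec"])[0],c["tvec"]
def ray(n,uv):
    K,Rm,t=cam(n); d=Rm.T@np.linalg.inv(K)@np.array([uv[0],uv[1],1.]); return -Rm.T@t,d/np.linalg.norm(d)
def onplane(n,uv,z):
    o,d=ray(n,uv); return o+d*(z-o[2])/d[2]
def tri(a,b):
    (o1,d1),(o2,d2)=ray("top",a),ray("side",b)
    s=np.linalg.lstsq(np.c_[d1,-d2],o2-o1,rcond=None)[0]
    p,q=o1+s[0]*d1,o2+s[1]*d2; return (p+q)/2,np.linalg.norm(p-q)
def quat(yaw): # tool down, tool y axis at world angle yaw
    m=np.c_[[np.sin(yaw),-np.cos(yaw),0],[np.cos(yaw),np.sin(yaw),0],[0,0,-1]]
    q=R.from_matrix(m).as_quat(); return q[[3,0,1,2]]
E
python3 - <<'E'
from h import *
roi={"top":(185,125,95,95),"side":(205,125,125,115)}
for n,(x,y,w,h) in roi.items():
    im=cv2.imread(f"pics/{n}0.png"); c=im[y:y+h,x:x+w]
    hsv=cv2.cvtColor(c,cv2.COLOR_BGR2HSV)
    print(n,"corner/lid hsv",hsv[h//2,w//2])
    m=((hsv[...,1]>100)&(hsv[...,0]<25)).astype(np.uint8)
    k,l,st,ce=cv2.connectedComponentsWithStats(m)
    for i in range(1,k):
        if 25<st[i,4]<900:
            cn=max(cv2.findContours((l==i).astype(np.uint8),0,2)[0],key=len)
            print(st[i],ce[i]+[x,y],cv2.minAreaRect(cn))
for n,(x,y,w,h),s in (("top",(110,125,175,105),4.5),("side",(160,90,170,145),4.1)):
    im=cv2.imread(f"pics/{n}0.png")[y:y+h,x:x+w]
    cv2.imwrite(f"pics/{n}c.png",cv2.resize(im,None,fx=s,fy=s,interpolation=cv2.INTER_CUBIC))
E
```

```text
top corner/lid hsv [ 12  36 196]
[ 22  42  13  13 136] [213.17647059 172.98529412] ((28.0, 48.0), (12.0, 12.0), 90.0)
[ 61  62  18  16 189] [254.48148148 194.78835979] ((69.42268371582031, 69.79896545410156), (16.65167808532715, 11.473411560058594), 23.962486267089844)
side corner/lid hsv [ 12  53 165]
[ 26   0  13  14 162] [237.13580247 131.09259259] ((32.0, 6.5), (13.0, 12.0), 90.0)
[ 38  13  16  19 238] [250.57142857 147.1092437 ] ((45.5, 22.0), (18.0, 15.0), 90.0)
[ 41  52  16  24 329] [253.47416413 188.40121581] ((48.56999206542969, 63.489994049072266), (22.627416610717773, 15.132086753845215), 81.8698959350586)
```

View pics/topc.png

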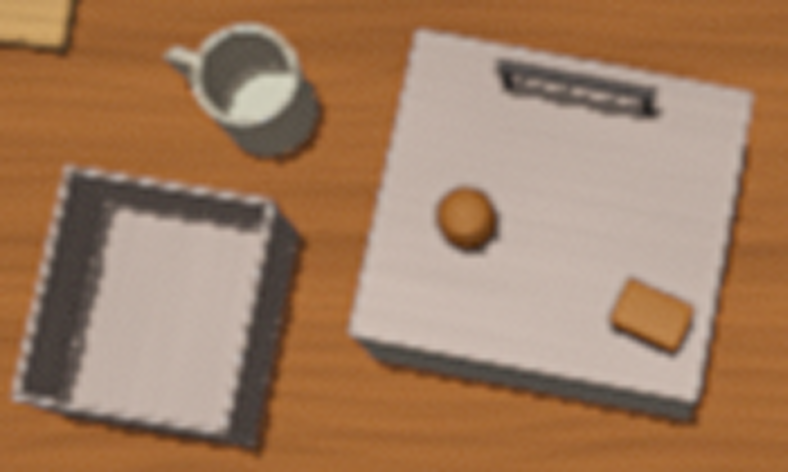

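View pics/sidec.png

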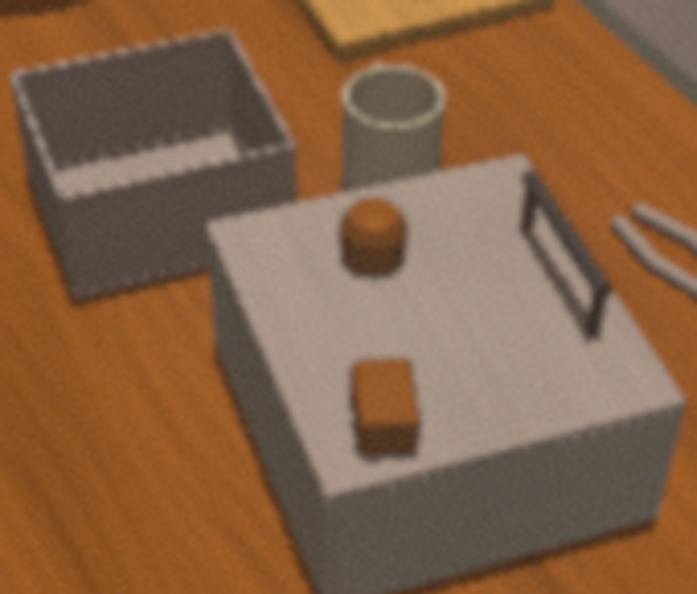

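The top crop (4.5x, origin 110,125) shows the lid corners FL(415,30), FR(753,92), NR(697,404), NL(351,333), and the handle bar from (500,66) to (655,94). The tub rim corners are (68,168), (272,203), (230,434), (14,398). The side crop (4.1x, origin 160,90) shows the lid corners FL(527,155), FR(683,402), NR(328,493), NL(209,225) and the handle from (530,178) to (606,292). Now I'll triangulate them.

```bash
cat > loc.py <<'E'
from h import *
T=lambda p:(110+(p[0]+.5)/4.5-.5,125+(p[1]+.5)/4.5-.5)
S=lambda p:(160+(p[0]+.5)/4.1-.5,90+(p[1]+.5)/4.1-.5)
np.set_printoptions(precision=1,suppress=True)
t=[(415,30),(753,92),(697,404),(351,333)];s=[(527,155),(683,402),(328,493),(209,225)]
P=[]
for a,b in zip(t,s):
    p,e=tri(T(a),S(b)); P.append(p); print("lid",p,e,onplane("top",T(a),117),onplane("side",S(b),117))
Q=[(onplane("top",T(a),117)+onplane("side",S(b),117))/2 for a,b in zip(t,s)]
f=(Q[0]+Q[3]-0*Q[1])/1
vy=(Q[0]-Q[1]+Q[3]-Q[2]); vx=(Q[0]-Q[3]+Q[1]-Q[2]); C=sum(Q)/4
print("lid centre",C,"yaw from y",np.arctan2(-vy[0],vy[1]),"from x",np.arctan2(vx[1],vx[0]),"sizes",np.linalg.norm(vx)/2,np.linalg.norm(vy)/2)
t=[(68,168),(272,203),(230,434),(14,398)];s=[(230,32),(294,147),(65,197),(14,72)]
P=[]
for a,b in zip(t,s):
    p,e=tri(T(a),S(b));P.append(p);print("tub",p,e)
print("tub c",sum(P)/4,"yaw",np.arctan2(*(P[0]-P[3]+P[1]-P[2])[[1,0]]))
for n,a,b in (("h1",(503,69),(530,180)),("h2",(653,95),(606,292)),("sq",(653,315),(385,394)),("round dome",(466,216),(373,222))):
    print(n,*tri(T(a),S(b)),onplane("top",T(a),dict(h=157,s=149,r=147)[n[0]]),onplane("side",S(b),dict(h=157,s=149,r=147)[n[0]]))
q=[onplane("top",T(a),149) for a in [(635,277),(692,310),(676,353),(612,318)]]
print("sq corners",*q,"long dir",(q[1]-q[0]+q[2]-q[3]),"size",np.linalg.norm(q[1]-q[0]),np.linalg.norm(q[2]-q[1]))
q=[onplane("side",S(a),149) for a in [(352,362),(411,360),(416,425),(360,428)]]
print("sq corners side",*q,np.linalg.norm(q[1]-q[0]),np.linalg.norm(q[2]-q[1]))
E
python3 loc.py
```

```text
lid [720.  148.9 117.4] 4.115888563717427 [718.2 149.7 117. ] [722.6 149.1 117. ]
lid [ 671.3 -106.2  120.9] 2.736735213833869 [ 673.9 -107.2  117. ] [ 672.6 -103.3  117. ]
lid [436.  -66.1 125.9] 3.251006234363354 [435.6 -66.  117. ] [441.2 -60.  117. ]
lid [484.  187.7 119.7] 0.3516541837661745 [484.3 188.2 117. ] [485.4 190.6 117. ]
lid centre [579.2  42.6 117. ] yaw from y -0.18243427185121708 from x -0.1730256442203331 sizes 238.77063198844678 257.8307249072268
tub [609.7 408.2 102.5] 0.6862656920333033
tub [585.2 253.7 103.2] 0.9521358137845731
tub [410.8 273.6 110.5] 2.7418703628170404
tub [435.1 432.7 108. ] 2.5741961739483488
tub c [510.2 342.  106.1] yaw -0.12636201187840423
h1 [672.7  78.8 164.2] 0.6647873576959954 [674.9  79.5 157. ] [678.5  85.7 157. ]
h2 [657.5 -30.7 158.4] 1.7695920953322641 [657.1 -30.4 157. ] [659.5 -29.7 157. ]
sq [495.5 -32.3 149.3] 0.34950222582767737 [495.4 -32.3 149. ] [495.8 -32.1 149. ]
round dome [565.3 103.4 153. ] 0.4781459189913719 [566.5 104.  147. ] [569.1 109.3 147. ]
sq corners [523. -19. 149.] [499.5 -60.3 149. ] [468. -49. 149.] [492.7  -2.9 149. ] long dir [-48.2 -87.3   0. ] size 47.476902991924575 33.38865988592934
sq corners side [491.6   0.8 149. ] [524.2 -15.1 149. ] [499.3 -62.7 149. ] [469.  -48.7 149. ] 36.34629737978228 53.71168719690525
```

The lid is centred at about (579,43) with yaw about -0.177 and its top near 117–121. The bar's middle is at about (667,26,158). The square end's top centre is (495.5,-32.3,149) with yaw about -0.45. The round end is near (566,105), and the tub centre is near (510,342) with its rim at about 100–106. I'll take the square end first, checking IK beforehand.

```bash
cat >> h.py <<'E'
TUB=np.array([510.,342.]); TY=-0.14; TX=np.array([np.cos(TY),np.sin(TY)])
def pick_drop(xy,yaw,z,off):
    """grasp at xy with jaws along yaw, release in the tub at off mm along its x"""
    bot.ungrasp()
    def best(p,y):
        j0=bot.read_state()["joint_pos"]
        c=[(np.abs(j-j0).max(),y+k) for k in(-np.pi,0,np.pi) if (j:=bot.solve_ik(p,quat(y+k))) is not None]
        return quat(min(c)[1])
    q=best([*xy,250],yaw); bot.goto([*xy,250],q)
    bot.move_l([*xy,z+30],v=200)
    print("touch",bot.move_l([*xy,z],v=60,until_force=6),bot.read_state()["tool_pos"])
    bot.gripper_close(25); print("opening",bot.read_state()["opening"],bot.read_state()["finger_force"])
    bot.move_l([*xy,250],v=200); print("lifted",bot.read_state()["opening"])
    d=TUB+off*TX; q=best([*d,250],TY+np.pi/2); bot.goto([*d,250],q)
    print("held",bot.read_state()["opening"],"touch",bot.move_l([*d,55],v=150,until_force=8))
    bot.ungrasp(); bot.move_l([*d,250],v=250); print("clock",bot.read_state()["clock"])
E
python3 - <<'E'
from h import *
print(onplane("top",(213.18,172.99),138),onplane("side",(250.57,147.11),138))
for p,y in(([495.5,-32.3],-.45),([566,105],-.18),([510,342],1.43),([667,26],-.18)):
    for k in(0,np.pi,-np.pi): print(p,k,bot.solve_ik([*p,250],quat(y+k)) is not None,bot.solve_ik([*p,121],quat(y+k)) is not None)
pick_drop([495.5,-32.3],-.45,121,-38)
cv2.imwrite("pics/top1.png",bot.capture("top")[:,:,::-1])
im=bot.capture("side")[:,:,::-1]; cv2.imwrite("pics/side1.png",im)
E
```

```text
[567.44867288 104.74365366 138.        ] [567.42513609 106.10264149 138.        ]Traceback (most recent call last):
  File "<stdin>", line 4, in <module>
  File "h.py", line 16, in quat
    q=R.from_matrix(m).as_quat(); return q[[3,0,1,2]]
      ~~~~~~~~~~~~~^^^
  File "scipy/spatial/transform/_rotation.pyx", line 1143, in scipy.spatial.transform._rotation.Rotation.from_matrix
ValueError: Non-positive determinant (left-handed or null coordinate frame) in rotation matrix 0: [[-0.43496553  0.9004471   0.        ]
 [-0.9004471  -0.43496553  0.        ]
 [ 0.          0.         -1.        ]].
```

```bash
sed -i 's/\[np.sin(yaw),-np.cos(yaw),0\]/[-np.sin(yaw),np.cos(yaw),0]/' h.py
python3 - <<'E'
from h import *
for p,y in(([495.5,-32.3],-.45),([567,105],-.18),([510,342],1.43),([667,26],-.18)):
    for k in(0,np.pi,-np.pi): print(p,k,bot.solve_ik([*p,250],quat(y+k)) is not None,bot.solve_ik([*p,121],quat(y+k)) is not None)
pick_drop([495.5,-32.3],-.45,121,-38)
cv2.imwrite("pics/top1.png",bot.capture("top")[:,:,::-1])
im=bot.capture("side")[:,:,::-1]; cv2.imwrite("pics/side1.png",im)
E
```

```text
[495.5, -32.3] 0 True True
[495.5, -32.3] 3.141592653589793 True True
[495.5, -32.3] -3.141592653589793 True True
[567, 105] 0 True True
[567, 105] 3.141592653589793 True True
[567, 105] -3.141592653589793 True True
[510, 342] 0 True True
[510, 342] 3.141592653589793 True True
[510, 342] -3.141592653589793 True True
[667, 26] 0 True True
[667, 26] 3.141592653589793 True True
[667, 26] -3.141592653589793 True True
touch False [495.50913837 -32.32059857 120.9258121 ]
opening 37.72861439337377 25.35618245601654
lifted 37.57778818762009
held 37.53521629022884 touch False
clock 9.3417
```

View pics/side1.png

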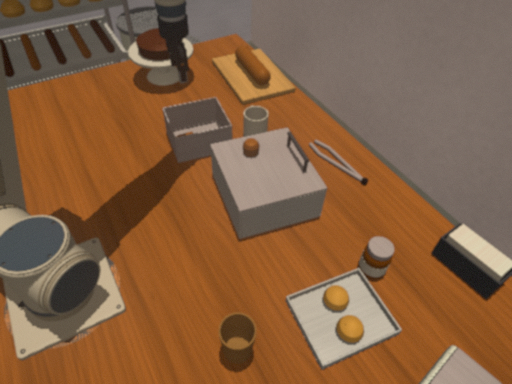

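The square end now lies in the tub, seen at about (190,132), the lid is clear of it, and the other things haven't moved. Next is the round end.

Run:
```python
from h import *
pick_drop([567,105],-.18,119,40)
j=bot.read_state(); print(j["ft_force"])
bot.goto([640,26,260],quat(-.18) if bot.solve_ik([640,26,260],quat(-.18)) is not None else quat(-.18+np.pi))
a=bot.capture("top")[:,:,::-1]; b=bot.capture("side")[:,:,::-1]
s=3.5
v=np.hstack([cv2.resize(a[150:240,100:210],None,fx=s,fy=s),cv2.resize(b[85:175,150:260],None,fx=s,fy=s)]); cv2.imwrite("pics/tub2.png",v)
print(bot.read_state()["clock"],bot.read_state()["joint_pos"])
```

```text
touch False [567.00783197 104.96562046 118.94389999]
opening 44.988092280057394 25.75577743467875
lifted 44.887619917982306
held 44.88002436693071 touch False
clock 17.2917
[-0.74462191 -0.5045608  -0.18008727]
18.6167 [-8.84356079e-02  4.15092858e-01  3.25692297e-01  1.48179328e+00
  2.14780263e-04  1.65970438e+00]
```

View pics/tub2.png

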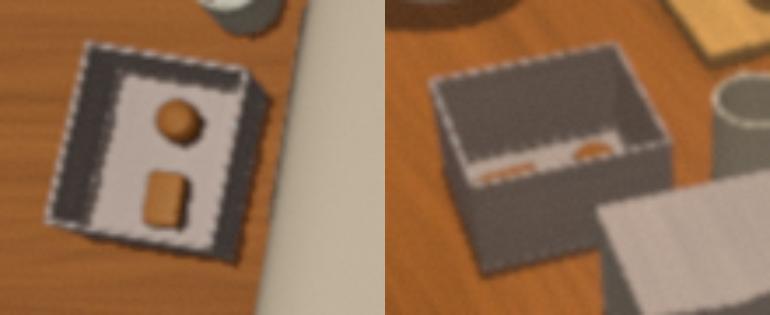

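Both bread ends lie in the tub in both views: the round one at about (180,120) and the square one at (165,200) in the crop. Next I'll grip the bar, checking the whole arc with IK first.

```bash
cat > lid.py <<'E'
from h import *
Y=-.177; B=np.array([667.,26.,157.5]); H=B-[210*np.cos(Y),210*np.sin(Y),47.5]
def pose(th,yaw,tcp0):
    r=R.from_euler("z",Y)*R.from_euler("y",-th)*R.from_euler("z",-Y)
    q=quat(yaw); q=(r*R.from_quat(q[[1,2,3,0]])).as_quat()
    return H+r.apply(tcp0-H), q[[3,0,1,2]]
E
python3 - <<'E'
from lid import *
t0=B-[0,0,19.]; ths=np.radians(np.arange(3,45.1,3))
for k in(0,np.pi,-np.pi):
    J=[bot.solve_ik(*pose(t,Y+k,t0)) for t in [0,*ths]]
    ok=all(j is not None for j in J); print(k,ok,J[0],J[-1])
    if ok: break
assert ok
yaw=Y+k
bot.goto([B[0],B[1],230],quat(yaw)); bot.move_l([B[0],B[1],165],v=150)
print("touch",bot.move_l(t0,v=50,until_force=6))
bot.gripper_close(60); s=bot.read_state(); print(s["opening"],s["finger_force"],s["ft_force"],s["tool_pos"])
if 9<s["opening"]<16:
    for t in ths:
        bot.move_l(*pose(t,yaw,t0),v=60); s=bot.read_state(); print(round(np.degrees(t)),s["ft_force"].round(1),round(s["opening"],1))
        if np.linalg.norm(s["ft_force"])>45: print("stop");break
print(s["tool_pos"],bot.read_state()["clock"])
bot.dwell(.3)
for n in("top","side"): cv2.imwrite(f"pics/{n}3.png",bot.capture(n)[:,:,::-1])
E
```

```text
0 True [-0.08661118  0.49449495  0.14917794  1.22547932  0.          1.66118515] [-0.01714715 -0.10699301 -0.56467573  0.33413089 -0.11279126  1.68431197]
touch False
9.464234927163414 58.40953588485718 [ 1.03747759 -0.4346588   1.62872422] [667.27855898  25.97858322 138.71748787]
3 [ 4.  -1.3 -1.3] 10.4
6 [ 5.7 -0.6  0.1] 9.8
9 [ 5.6 -0.8 -0.4] 9.9
12 [ 5.2 -0.6  1.2] 9.9
15 [ 7.  -1.8  1.4] 9.8
18 [ 6.1 -0.9  1.5] 9.8
21 [ 5.8 -0.3  1.4] 10.1
24 [ 6.3 -1.4  2.3] 10.2
27 [ 5.4 -1.7  1.3] 9.7
30 [ 5.9 -1.7  2.8] 10.0
33 [ 6.  -2.1  3.9] 9.6
36 [ 5.3 -1.1  3.8] 9.7
39 [ 4.8 -0.8  3.9] 10.2
42 [ 4.  -2.3  4.6] 10.0
45 [ 4.8 -1.5  4.1] 9.7
[586.7924749   40.27787109 279.06902371] 25.85
```

View pics/side3.png

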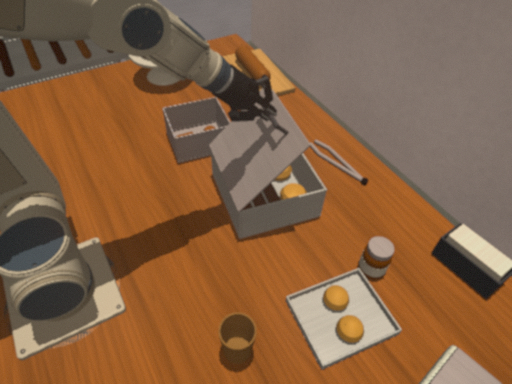

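The lid stands open, held by the bar, and its far right corner is at about (308,146). The tub, tray, jar, mug and cup look undisturbed. I'll check the angle from that corner before handing in.

Run:
```python
from lid import *
K,Rm,t=cam("side")
for d in(35,40,45,50,55):
    r=R.from_euler("z",Y)*R.from_euler("y",-np.radians(d))
    p=Rm@(H+r.apply([240,-130,7]))+t; u=K@p; print(d,(u[:2]/u[2]).round(1))
im=cv2.imread("pics/side3.png")[85:225,200:335]; cv2.imwrite("pics/lid3.png",cv2.resize(im,None,fx=4,fy=4,interpolation=cv2.INTER_CUBIC))
```

```text
35 [318.7 153.2]
40 [314.5 149.1]
45 [309.5 145.5]
50 [303.8 142.3]
55 [297.3 139.6]
```

View pics/lid3.png

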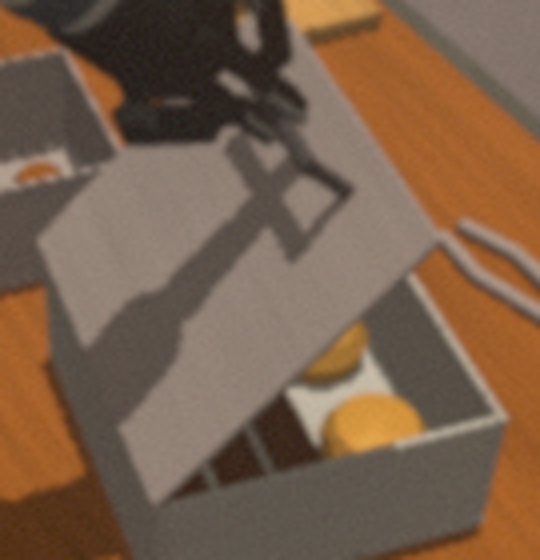

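The lid corner in this crop is at about (437,235), which is (309,144) in the full picture. That matches 45–46 degrees, and the bar is firmly in the fingers, so I'm handing the job in.

```bash
python3 -c "
from station import bot
s=bot.read_state();print(s['opening'],s['finger_force'],s['clock']);print(bot.finish_job())"
```

```text
9.615458693948339 59.093488454818726 26.25
the job is handed in; nothing more can be done
None
```

I put both bread ends in the scraps tub while the lid was shut, then lifted the lid and handed the job in at 26 s still holding it at about 45 degrees (checked in the side view); the other things looked unmoved, and no verdict was returned.

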